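# Set the stirrer to three clicks

### The arm

A 6-joint arm with a two-finger parallel gripper is mounted at the origin on the work surface. World frame = base frame: x ahead of the robot, y to its left, z up, the work surface at z = 0. Lengths are in m, angles in degrees, forces in N, time in s.
With the tool pointing down it reaches from about 0.35 to 0.725 m from the base axis. Payload 6 kg.
Tool frame: the origin (TCP) lies at the very end of the fingers, on their centre line; the grasp point (between the pads) lies 19 mm behind it (ctrl.pinch_z is the distance from the TCP to the grasp point, in m); z points along the fingers, y is the direction in which the jaws open and shut (so a half turn about z gives the same grasp; the last joint's range is limited). The gripper opens to 85 mm and grips with 20 to 120 N. Pads are 22 mm wide; open, the fingers measure 114 mm over their backs; the gripper's body (76 mm by 85 mm) begins 54 mm behind the grasp point. The pads swing forward as they close: fully open they stand 13 mm farther back than shut.
Start: joints at [93.088, 2.303, 4.859, 0, -92.561, -19.12], TCP at [0.166, 0.577, 0.231] pointing down, gripper open.
Joint ranges: [-146.85, 146.85], [-73.84, 115.35], [-62.03, 85.46], [-188.31, 113.3], [-161.28, -10.13], [-171.36, 171.36]. Speed limits (degrees/s): [147.25, 147.25, 172.46, 180, 180, 180].

### API

Orientations are given as [roll, pitch, yaw] about the fixed x, y, z axes, in that order (R = Rz(yaw) Ry(pitch) Rx(roll)).
In Python, from rig import monitor, eyes, ctrl gives the robot as it stands.
- The arm moves only by the tool drive_tool, never from a script. Its argument "deltas" is a list of rows, each a list of 5 numbers: the opening, from 0 (shut) to 1 (fully open), then the shift along the world's x, y, z as a fraction of full scale, then the turn about the world's z as a fraction of full scale. In form: [[jaw, x, y, z, turn], ...]. A call has 1 to 20 rows; each row is the pose to reach, as a shift and turn from the pose measured when the call began, turning the shorter way round; what a row does not reach only later rows make up. Full scale, the value 1, is 50 cm for a shift and 180 degrees for a turn. A row lasts 1/8 s, in which the tool goes at most 62.5 mm and 10.7 degrees, less where a joint would pass 70% of its speed; a pose out of reach is approached as far as the arm can. A call with a number of a shift or a turn outside -1 to 1 is refused whole. A call with a gripper value outside its range is refused whole. The fingers move at their own pace and stop on an object; "newtons" is the grip in N (left out, the last holds). Time passes only in rows, so rows that repeat a pose let the fingers close. It gives the time, the measured TCP pose, the force and the opening at its end, in the units of the state.
- monitor.state(): the state, without advancing time (a new reading comes with each control period).
- eyes.grab_frame(name): name is "side" or "top" or "wrist"; returns a dict with "pixels" (384x512x3 uint8, blue, green, red), "range_z" (384x512 float32, m along the optical axis (not along the pixel's ray), 0 where there is no reading), "fx", "fy", "cx", "cy" (pixels), "k1" (the pictures are not rectified: a ray, as slopes to the right and down, at radius r is drawn at 1 + k1 r^2 times it, then the intrinsics apply), "pose" (4x4, takes a point from camera to world coordinates); the wrist camera has in their place "hand_eye" (4x4, takes a point from camera to tool coordinates, whose origin is the TCP and whose axes are the flange's). Camera axes: x right, y down, z forward; pixel columns grow to the right and rows downward; lengths in m; the calibration is good to about 2 mm. A picture is of the moment at which its call begins: read the wrist's pose just before it.
- ctrl.hand_in(): hands the job in, once; it reports no verdict.
The state is a dict: "time_s": time; "joint_positions": joint angles; "qd": joint speeds; "effort": joint torques, N m; "eef_pos": TCP position; "ee_rot": TCP orientation; "force": force on the tool from outside, world axes, zero at the start; "wrist_torque": the same for the moment, N m; "width": finger opening in m.
Only numpy, scipy, OpenCV 4.12 (cv2) and the standard library are available. Lean on these libraries where they do the work, as an engineer would, in place of code of your own. Each camera call takes 0.05 s, during which the arm holds its last target.

### The job

One of the two heating mantles has a round flask sitting in it. On that mantle, turn the large bar-grip stirring knob anticlockwise (seen from above) fully to its stop, then turn it back clockwise by exactly three clicks and let go. Leave the small heat dial beside it alone, and do not turn the stirring knob of the empty mantle.

Things in the scene. Friction and masses are not known exactly. Their poses are not given: they have to be found in the camera images.
- stir (a joint): Stirring knob of the mantle with the flask, rad: 0 at its anticlockwise stop, growing clockwise seen from above, to 3.49 at the far end. It clicks and rests every 20 degrees (0.349), so the third click is 1.047. Starts at about the 2nd, 3rd or 4th click. Turns with under 0.1 N m; let go between clicks it falls into one and stays. White deck marks: one a click, first at the stop.
- stir_grip (a point): Grip point of that grey knob: on its upright axis, 37 mm above the deck. Knob: round skirt 52 mm across, 10 mm high; across it a bar 50 mm long, 16 mm thick, its top 12 mm above the point; grasp across the 16 mm from above. Site x runs along the bar and turns with it; a black line on top marks the bar's -x end, which points to the robot's side of the mantle at the stop.
- stir_heat_tip (a point): Pointer of the same mantle's small round black heat dial (28 mm across, 14 high; point 13 mm off its axis), to be left alone, 107 mm beyond (+x) the knob. Mantle: pale grey box 200 (x) by 290 by 55 mm high, yaw within 12 degrees; blue drum 156 mm across, top 113 mm above the table, axis 155 mm left of and 45 mm beyond the knob, holding a stoppered amber flask, top at 230 mm.
- spare_stir_tip (a point): Black-lined pointer end of the like grey stirring knob on the other, empty mantle, which is otherwise the same: on top of its bar, 24 mm off the knob's axis, 49 mm above the deck. To be left alone (it may itself settle into a click at the start).

How it is judged (in metres and radians):
On the way:
1. the stirring knob is at its anticlockwise stop (value of joint stir below 0.15 rad), for 0.2 s.
At the end, for the whole second after the job is handed in: the stirring knob of the mantle with the flask stands at rest at the third click, 60 degrees (within 10) clockwise of its anticlockwise stop, after having been at that stop (value of joint stir between 0.873 and 1.222 rad and velocity of joint stir between -0.1 and 0.1 rad/s); the robot touches nothing.
It fails at once if the heat dial beside the stirring knob is turned by more than about 25 degrees (distance of stir_heat_tip from where it was at the start of the episode above 0.0056 m).
It fails at once if the stirring knob of the empty mantle is turned by more than about 15 degrees (distance of spare_stir_tip from where it was at the start of the episode above 0.0063 m).
It also fails if it takes over 34 s, if anything falls off the work surface, if the arm or the gripper's body presses on something with over 40 N, if the wrist force passes 120 N, or if a joint passes its speed limit or range.

## Working session

There is one attempt and no reset: what is moved stays moved. The work goes in short steps, Python scripts to look and compute and a tool call to move; the robot and the scene stay as the last step left them, time stands still between calls to the robot, and variables do not carry over. Pictures are saved under pics/ and viewed, and the job is handed in when it is done.

Besides the shell and the picture viewer there is one more tool, called after "Request:" as a command line: name --pt "numbers of a row" for each row, then --argument value for the rest. drive_tool: Moves the arm, as the interface text tells. Its arguments: {"type":"object","properties":{"deltas":{"type":"array","items":{"type":"array","items":{"type":"number"}}},"newtons":{"type":"number"}},"required":["deltas"]}

```bash
mkdir -p pics; python3 - <<'E'
from rig import monitor, eyes, ctrl
import cv2,pickle
s=monitor.state(); print(s)
for n in ("top","side","wrist"):
    f=eyes.grab_frame(n); f['state']=s
    pickle.dump(f,open(f'{n}0.pkl','wb')); cv2.imwrite(f'pics/{n}0.png',f['pixels'])
    print(n,{k:f[k] for k in f if k not in('pixels','range_z','state')})
E
```

```text
{'time_s': 0.0, 'joint_positions': array([ 9.30888091e+01,  2.33915749e+00,  4.80088930e+00, -2.50874883e-02,
       -9.25618180e+01, -1.91187077e+01]), 'qd': array([-0.00104093,  0.05670986,  0.00767634,  0.07502455, -0.01537904,
        0.07058747]), 'effort': array([-1.27025587e-04, -3.68193948e+01,  3.47420275e+01,  6.93246827e+00,
       -5.36653533e-03,  3.30350126e-06]), 'eef_pos': array([0.1655319 , 0.57636763, 0.23026517]), 'ee_rot': array([ 1.79897225e+02, -9.09892164e-03, -1.60287910e+01]), 'force': array([ 0.43534854, -0.21311712, -1.33776936]), 'wrist_torque': array([-0.01384912,  0.04108109, -0.03204209]), 'width': 0.08559008373226032}
top {'fx': 371.4705223759334, 'fy': 371.4705223759334, 'cx': 254.05646480708, 'cy': 190.83763924045863, 'k1': 0.01823952456231418, 'pose': array([[ 3.47033776e-03, -9.83960644e-01,  1.78351920e-01,
         4.21318919e-01],
       [-9.99993864e-01, -3.32945940e-03,  1.08919180e-03,
        -1.12249646e-01],
       [-4.77906392e-04, -1.78354606e-01, -9.83966161e-01,
         7.94764749e-01],
       [ 0.00000000e+00,  0.00000000e+00,  0.000
[... 221 characters left out ...]
.0285642 ,  0.52099203],
       [-0.01923823, -0.61934833,  0.78488059, -0.8809415 ],
       [ 0.02173297, -0.78509944, -0.61898833,  0.71759868],
       [ 0.        ,  0.        ,  0.        ,  1.        ]])}
wrist {'fx': 266.4072513898532, 'fy': 266.4072513898532, 'cx': 258.4155368934196, 'cy': 191.80164302517565, 'k1': -0.029926105265800747, 'hand_eye': array([[-6.16139314e-04, -9.63509905e-01, -2.67671968e-01,
         6.67027595e-02],
       [ 9.99999728e-01, -7.01950648e-04,  2.24891896e-04,
         7.51262299e-04],
       [-4.04578081e-04, -2.67671757e-01,  9.63510076e-01,
        -1.43421418e-01],
       [ 0.00000000e+00,  0.00000000e+00,  0.00000000e+00,
         1.00000000e+00]])}
```

View pics/top0.png

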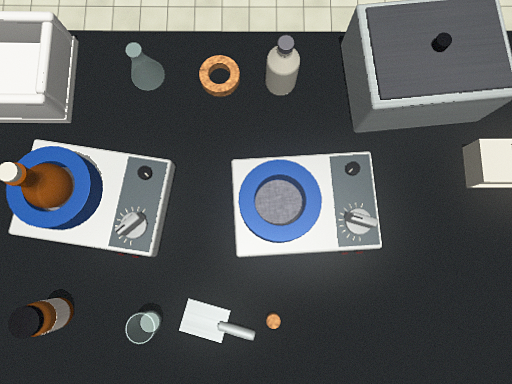

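View pics/side0.png

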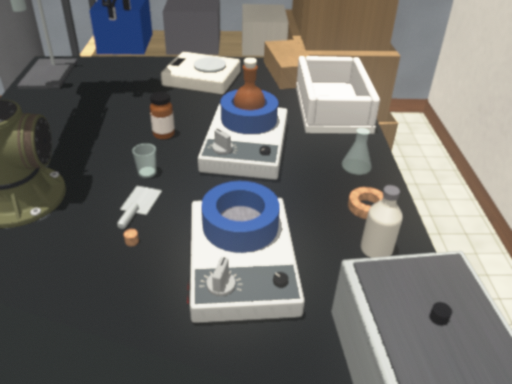

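View pics/wrist0.png

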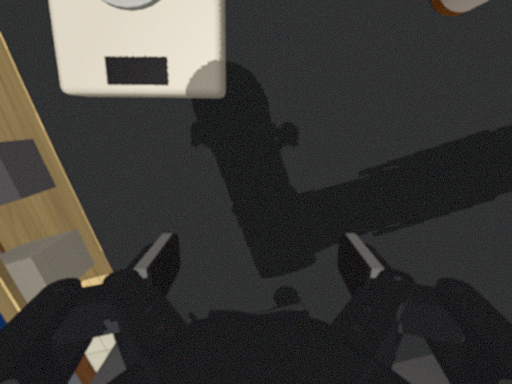

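The flask mantle is the left one in top: knob near (131,225), dial (145,172). The spare knob is near (358,221). Zooming in on the target knob.

```bash
cat > h.py <<'E'
import numpy as np,cv2
def ray(f,px):
    K=np.array([[f['fx'],0,f['cx']],[0,f['fy'],f['cy']],[0,0,1]])
    p=cv2.undistortPoints(np.array(px,float).reshape(-1,1,2),K,np.array([f['k1'],0,0,0.]))[:,0]
    return np.c_[p,np.ones(len(p))]
def Rt(s):
    r,p,y=np.radians(s['ee_rot']);c,S=np.cos,np.sin
    R=np.array([[c(y),-S(y),0],[S(y),c(y),0],[0,0,1]])@np.array([[c(p),0,S(p)],[0,1,0],[-S(p),0,c(p)]])@np.array([[1,0,0],[0,c(r),-S(r)],[0,S(r),c(r)]])
    T=np.eye(4);T[:3,:3]=R;T[:3,3]=s['eef_pos'];return T
def onplane(f,px,z,P=None):
    if P is None: P=f['pose'] if 'pose' in f else Rt(f['state'])@f['hand_eye']
    d=ray(f,px)@P[:3,:3].T;o=P[:3,3]
    return o+d*((z-o[2])/d[:,2])[:,None]
def atdepth(f,px):
    P=f['pose'] if 'pose' in f else Rt(f['state'])@f['hand_eye']
    z=np.array([f['range_z'][int(v),int(u)] for u,v in px])
    return (ray(f,px)*z[:,None])@P[:3,:3].T+P[:3,3]
E
python3 - <<'E'
import pickle,cv2,numpy as np
from h import *
f=pickle.load(open('top0.pkl','rb'))
im=f['pixels']
cv2.imwrite('pics/topz.png',cv2.resize(im[130:265,0:185],None,fx=4.3,fy=4.3,interpolation=cv2.INTER_CUBIC)[:600,:800])
for p in [(131,225),(160,225),(145,172),(165,245),(25,225)]: print(p,atdepth(f,[p])[0].round(4))
g=pickle.load(open('side0.pkl','rb'))
cv2.imwrite('pics/sidez.png',cv2.resize(g['pixels'][85:185,190:300],None,fx=6,fy=6,interpolation=cv2.INTER_CUBIC))
# panel (dark grey) mask quad in top view at deck height; dial
E
```

```text
(131, 225) [0.482  0.1189 0.0969]
(160, 225) [0.4879 0.0816 0.0302]
(145, 172) [0.5905 0.107  0.0686]
(165, 245) [4.483e-01 7.660e-02 4.000e-04]
(25, 225) [0.4854 0.3426 0.0529]
```

View pics/topz.png

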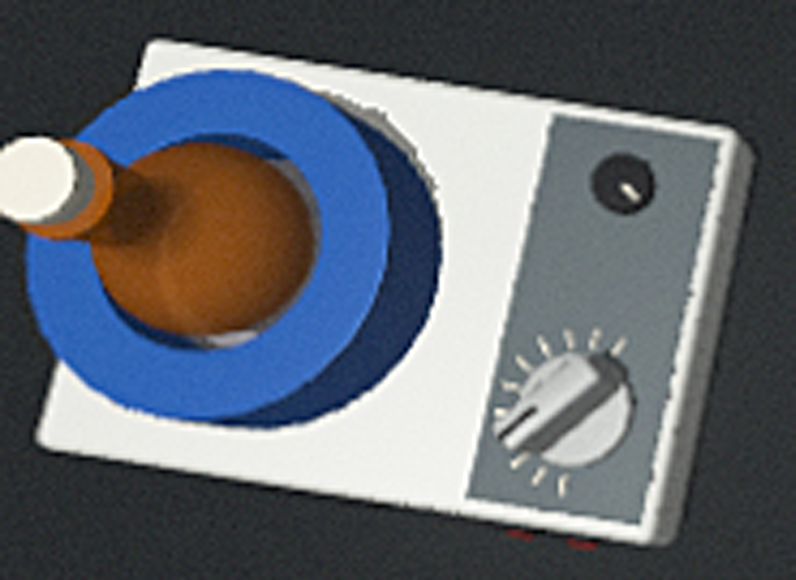

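View pics/sidez.png

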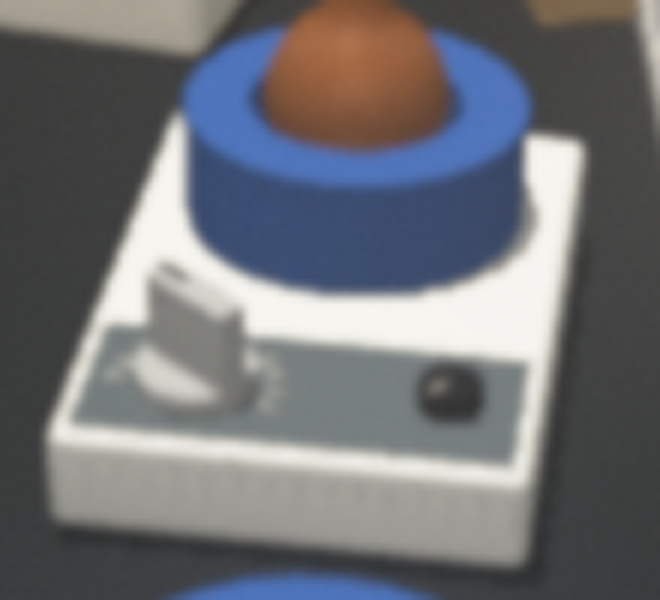

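```bash
cat > seg.py <<'E'
import pickle,sys
from h import *
def cloud(f):
    v,u=np.mgrid[0:384,0:512]; px=np.c_[u.ravel(),v.ravel()]
    P=f['pose'] if 'pose' in f else Rt(f['state'])@f['hand_eye']
    z=f['range_z'].ravel(); return px,(ray(f,px)*z[:,None])@P[:3,:3].T+P[:3,3]
E
python3 - <<'E'
from seg import *
for n in('top','side'):
    f=pickle.load(open(n+'0.pkl','rb')); px,c=cloud(f)
    near=np.hypot(c[:,0]-.482,c[:,1]-.119)<.05
    m=near&(c[:,2]>.098)&(c[:,2]<.12)
    q=c[m]; print(n,m.sum(),q.mean(0),np.median(q[:,2]))
    xy=q[:,:2].astype(np.float32); print('rect',cv2.minAreaRect(xy))
    w,V=np.linalg.eigh(np.cov(xy.T)); print('axis deg',np.degrees(np.arctan2(V[1,1],V[0,1])))
    d=c[(np.hypot(c[:,0]-.59,c[:,1]-.107)<.025)&(c[:,2]>.064)&(c[:,2]<.08)]; print('dial',len(d),d.mean(0))
# by rays
f=pickle.load(open('top0.pkl','rb'))
z=lambda pts:[(x/4.3,y/4.3+130) for x,y in pts]
print('bar corners',onplane(f,z([(497,432),(510,448),(598,353),(580,350)]),.104).round(4))
print('edge', (e:=onplane(f,z([(465,497),(550,115)]),.055)).round(4), np.degrees(np.arctan2(*(e[1]-e[0])[1::-1])))
print('marks',onplane(f,z([(563,487),(538,480),(517,462),(500,412),(507,385),(522,362),(544,345),(570,338),(595,338),(619,345)]),.055).round(4))
E
```

```text
top 236 [0.48557601 0.12556675 0.10336882] 0.10350392075591947
rect ((0.4857301712036133, 0.12604856491088867), (0.016461919993162155, 0.04949627071619034), 40.47052001953125)
axis deg 131.2897847533933
dial 152 [0.59077876 0.10933629 0.0693385 ]
side 94 [0.48369988 0.1221553  0.10262342] 0.10271571135468593
rect ((0.4836410880088806, 0.12384220957756042), (0.01619112491607666, 0.05106738954782486), 40.78001403808594)
axis deg 130.67611486170924
dial 73 [0.5892862  0.10590296 0.06860482]
bar corners [[0.4712 0.1443 0.104 ]
 [0.4643 0.1383 0.104 ]
 [0.5055 0.1031 0.104 ]
 [0.5067 0.111  0.104 ]]
edge [[0.4451 0.175  0.055 ]
 [0.6257 0.1479 0.055 ]] -8.530036912439813
marks [[0.4497 0.1307 0.055 ]
 [0.4528 0.1423 0.055 ]
 [0.461  0.1524 0.055 ]
 [0.4839 0.1618 0.055 ]
 [0.4964 0.1595 0.055 ]
 [0.5071 0.1533 0.055 ]
 [0.5151 0.1436 0.055 ]
 [0.5184 0.1318 0.055 ]
 [0.5185 0.1202 0.055 ]
 [0.5152 0.1089 0.055 ]]
```

Knob axis is at about (0.485, 0.1255). The bar's +x end points at −49° and the mantle yaw is about −8.5°, so the knob starts at about click 2. I'm moving above it with the bar yaw.

Request:
drive_tool --pt "1 0.08 -0.113 0.04 -0.03" --pt "1 0.16 -0.226 0.04 -0.06" --pt "1 0.24 -0.339 0.04 -0.09" --pt "1 0.32 -0.452 0.04 -0.12" --pt "1 0.4 -0.565 0.04 -0.15" --pt "1 0.48 -0.678 0.04 -0.183" --pt "1 0.56 -0.79 0.04 -0.183" --pt "1 0.61 -0.86 0.04 -0.183" --pt "1 0.639 -0.902 0.04 -0.183" --pt "1 0.639 -0.902 0.04 -0.183" --pt "1 0.639 -0.902 0.04 -0.183" --pt "1 0.639 -0.902 0.04 -0.183" --newtons 25

```text
time_s: 1.65
eef_pos: [0.4846, 0.1264, 0.2505]
ee_rot: [179.9, 0.0, -48.9]
force: [0.1, -0.7, 0.6]
width: 0.0857
```

```bash
python3 - <<'E'
from rig import monitor, eyes
from seg import *
s=monitor.state(); f=eyes.grab_frame('wrist'); f['state']=s
pickle.dump(f,open('w1.pkl','wb')); cv2.imwrite('pics/w1.png',f['pixels'])
print(s['time_s'],s['eef_pos'],s['ee_rot'],s['joint_positions'],s['force'])
px,c=cloud(f)
m=(np.hypot(c[:,0]-.485,c[:,1]-.1255)<.045)&(c[:,2]>.098)&(c[:,2]<.115)
q=c[m]; print(m.sum(),q.mean(0),cv2.minAreaRect(q[:,:2].astype(np.float32)))
w,V=np.linalg.eigh(np.cov(q[:,:2].T)); print(np.degrees(np.arctan2(V[1,1],V[0,1])))
E
```

```text
1.65 [0.4846476  0.12637779 0.25050604] [ 1.79929814e+02  4.19966763e-03 -4.88754731e+01] [ 3.77146570e+01 -1.26682459e+01 -7.12736894e+00 -1.77896802e-05
 -9.56111881e+01  3.40987073e+00] [ 0.08241063 -0.68848182  0.60516583]
606 [0.48576945 0.12440998 0.10436146] ((0.48536115884780884, 0.12508438527584076), (0.014863036572933197, 0.04915602505207062), 41.2751350402832)
130.9592016552992
```

View pics/w1.png

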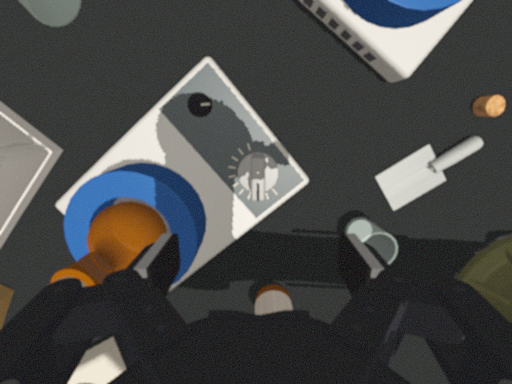

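Wrist view: the bar is upright in the image at (258,178), aligned with the tool, with the line at its lower (−x) end. It confirms the axis at (0.4853, 0.125). Descending with the jaw half open.

Request:
drive_tool --pt "0.5 0.001 -0.0025 -0.06 0" --pt "0.5 0.001 -0.0025 -0.12 0" --pt "0.5 0.001 -0.0025 -0.18 0" --pt "0.5 0.001 -0.0025 -0.24 0" --pt "0.5 0.001 -0.0025 -0.29 0" --pt "0.5 0.001 -0.0025 -0.33 0" --pt "0.5 0.001 -0.0025 -0.353 0" --pt "0.5 0.001 -0.0025 -0.353 0" --pt "0.5 0.001 -0.0025 -0.353 0"

```text
time_s: 2.82
eef_pos: [0.4856, 0.1257, 0.0752]
ee_rot: [-180.0, -0.0, -48.8]
force: [-0.1, 0.0, -0.4]
width: 0.0426
```

Request:
drive_tool --pt "0 0 0 0 0" --pt "0 0 0 0 0" --pt "0 0 0 0 0" --pt "0 0 0 0 0" --pt "0 0 0 0 0" --pt "0 0 0 0 0" --pt "0 0 0 0 0" --pt "0 0 0 0 0" --newtons 25

```text
time_s: 3.82
eef_pos: [0.4861, 0.1259, 0.0762]
ee_rot: [-179.9, -0.1, -48.8]
force: [-1.4, 1.3, 5.0]
width: 0.0154
```

```bash
python3 - <<'E'
from rig import monitor
s=monitor.state();print(s)
E
```

```text
{'time_s': 3.825, 'joint_positions': array([ 3.75997312e+01, -1.09768291e+01, -2.39386534e+01,  5.51233512e-02,
       -7.69181308e+01,  3.56813877e+00]), 'qd': array([ 0.04658765,  0.02268746, -0.09841767, -0.08962264,  0.05589585,
       -0.01382199]), 'effort': array([-7.07004368e-01, -2.16846228e+01,  3.09860766e+01,  6.24158621e+00,
        9.39544989e-02,  1.27072725e-02]), 'eef_pos': array([0.48610915, 0.12592627, 0.07618868]), 'ee_rot': array([-1.79883537e+02, -6.10853495e-02, -4.88197716e+01]), 'force': array([-1.37316578,  1.25119086,  5.0207243 ]), 'wrist_torque': array([0.39728472, 0.4515991 , 0.01755281]), 'width': 0.015434758534625094}
```

Gripped (15.4 mm, low forces). Turning anticlockwise to the stop.

Request:
drive_tool --pt "0 0 0 0 0.03" --pt "0 0 0 0 0.06" --pt "0 0 0 0 0.09" --pt "0 0 0 0 0.12" --pt "0 0 0 0 0.15" --pt "0 0 0 0 0.18" --pt "0 0 0 0 0.2" --pt "0 0 0 0 0.22" --pt "0 0 0 0 0.22" --pt "0 0 0 0 0.22" --pt "0 0 0 0 0.22"

```text
time_s: 5.2
eef_pos: [0.4861, 0.1259, 0.0763]
ee_rot: [-179.9, -0.1, -9.3]
force: [-0.9, 0.9, 3.0]
width: 0.0158
```

```bash
python3 - <<'E'
from rig import monitor
s=monitor.state();print(s)
E
```

```text
{'time_s': 5.2, 'joint_positions': array([ 3.75331504e+01, -1.09495679e+01, -2.38760422e+01, -3.28563821e-02,
       -7.69423120e+01,  4.32207411e+01]), 'qd': array([-0.01970998, -0.11883245, -0.01298368, -0.13988572, -0.08613055,
        0.06242266]), 'effort': array([-4.24323594e-01, -2.31596589e+01,  3.26635051e+01,  6.56138733e+00,
        8.14561173e-02, -2.68889236e-02]), 'eef_pos': array([0.48614771, 0.1259328 , 0.07626241]), 'ee_rot': array([-1.79882453e+02, -6.65187054e-02, -9.25356344e+00]), 'force': array([-0.90142151,  0.90685252,  2.98218953]), 'wrist_torque': array([0.14571134, 0.21727939, 0.01036321]), 'width': 0.015753681286389043}
```

Request:
drive_tool --pt "0 0 0 0 0.01" --pt "0 0 0 0 0.02" --pt "0 0 0 0 0.025" --pt "0 0 0 0 0.025" --pt "0 0 0 0 0.025"

```text
time_s: 5.82
eef_pos: [0.4862, 0.1259, 0.0763]
ee_rot: [-179.9, -0.1, -4.8]
force: [0.1, 1.5, 1.8]
width: 0.0152
```

```bash
python3 - <<'E'
from rig import monitor,eyes
import cv2
s=monitor.state();print(s)
f=eyes.grab_frame('top');cv2.imwrite('pics/t2.png',cv2.resize(f['pixels'][170:265,60:205],None,fx=5,fy=5,interpolation=cv2.INTER_CUBIC))
E
```

```text
{'time_s': 5.825, 'joint_positions': array([ 3.75155737e+01, -1.09439444e+01, -2.38610443e+01, -4.34593561e-02,
       -7.69393081e+01,  4.76917779e+01]), 'qd': array([ 0.02509798, -0.01202817,  0.02814522,  0.06027332, -0.00159931,
        0.17349475]), 'effort': array([  1.36610705, -23.01064968,  32.03167319,   6.69639006,
        -0.34787958,   1.74831726]), 'eef_pos': array([0.4862478 , 0.12590971, 0.07632256]), 'ee_rot': array([-1.79872021e+02, -7.76754580e-02, -4.80250321e+00]), 'force': array([0.13769046, 1.54184351, 1.8190767 ]), 'wrist_torque': array([ 0.22220977, -0.19726589, -1.75371764]), 'width': 0.015237558275442214}
```

View pics/t2.png

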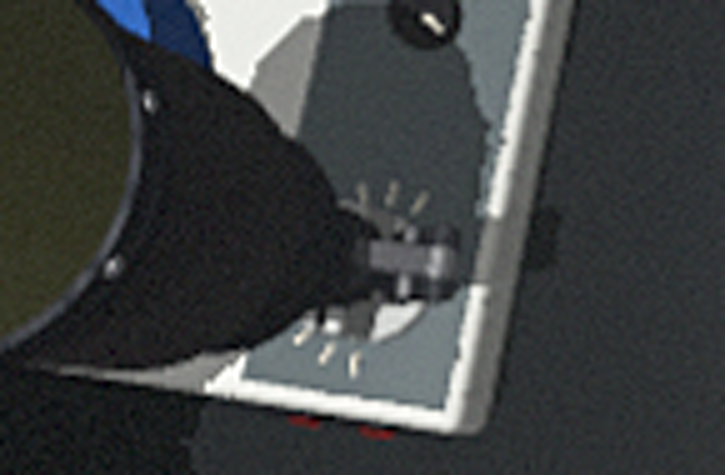

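Torque rose to −1.75 N m at yaw −5…−8°, so it's at the stop, as the geometry predicted (the bar hides the pointer in this view). The bar is pointing at the first mark side. Now turning clockwise to yaw −68.5.

Request:
drive_tool --pt "0 0 0 0 -0.04" --pt "0 0 0 0 -0.08" --pt "0 0 0 0 -0.12" --pt "0 0 0 0 -0.16" --pt "0 0 0 0 -0.2" --pt "0 0 0 0 -0.24" --pt "0 0 0 0 -0.28" --pt "0 0 0 0 -0.31" --pt "0 0 0 0 -0.335" --pt "0 0 0 0 -0.354" --pt "0 0 0 0 -0.354" --pt "0 0 0 0 -0.354" --pt "0 0 0 0 -0.354"

```text
time_s: 7.5
eef_pos: [0.4861, 0.1259, 0.0762]
ee_rot: [-179.9, -0.1, -68.4]
force: [0.9, 0.7, 2.7]
width: 0.0153
```

```bash
python3 - <<'E'
from rig import monitor,eyes
s=monitor.state();print(s['ee_rot'],s['wrist_torque'],s['force'],s['width'])
E
```

```text
[-1.79890958e+02 -8.16081403e-02 -6.84419472e+01] [0.18655111 0.12801726 0.01171798] [0.92377837 0.71069634 2.68092714] 0.015263454675001297
```

Releasing to half open, then rising.

Request:
drive_tool --pt "0.5 0 0 0 0" --pt "0.5 0 0 0 0" --pt "0.5 0 0 0 0" --pt "0.5 0 0 0 0" --pt "0.5 0 0 0 0" --pt "0.5 0 0 0 0" --pt "0.5 0 0 0.04 0" --pt "0.5 0 0 0.1 0" --pt "0.5 0 0 0.18 0" --pt "0.5 0 0 0.26 0" --pt "0.5 0 0 0.34 0" --pt "0.5 0 0 0.34 0" --pt "0.5 0 0 0.34 0" --pt "0.5 0 0 0.34 0"

```text
time_s: 9.25
eef_pos: [0.4857, 0.1258, 0.2448]
ee_rot: [180.0, -0.1, -68.4]
force: [-0.2, -0.1, -0.3]
width: 0.0425
```

```bash
python3 - <<'E'
from rig import monitor, eyes
from seg import *
s=monitor.state(); f=eyes.grab_frame('wrist'); f['state']=s
cv2.imwrite('pics/w3.png',cv2.resize(f['pixels'][60:260,130:380],None,fx=3,fy=3,interpolation=cv2.INTER_CUBIC))
print(s['time_s'],s['eef_pos'],s['ee_rot'],s['force'])
px,c=cloud(f)
m=(np.hypot(c[:,0]-.485,c[:,1]-.1255)<.045)&(c[:,2]>.098)&(c[:,2]<.115)
q=c[m]; print(m.sum(),q.mean(0),cv2.minAreaRect(q[:,:2].astype(np.float32)))
w,V=np.linalg.eigh(np.cov(q[:,:2].T)); print(np.degrees(np.arctan2(V[1,1],V[0,1])))
E
```

```text
9.25 [0.48572822 0.12579389 0.24482399] [ 1.79984031e+02 -9.38278813e-02 -6.84406815e+01] [-0.17912697 -0.09273584 -0.25206259]
654 [0.48547359 0.12389468 0.10429097] ((0.4853222072124481, 0.12479865550994873), (0.015811843797564507, 0.049356188625097275), 21.926803588867188)
111.26622128152223
```

View pics/w3.png

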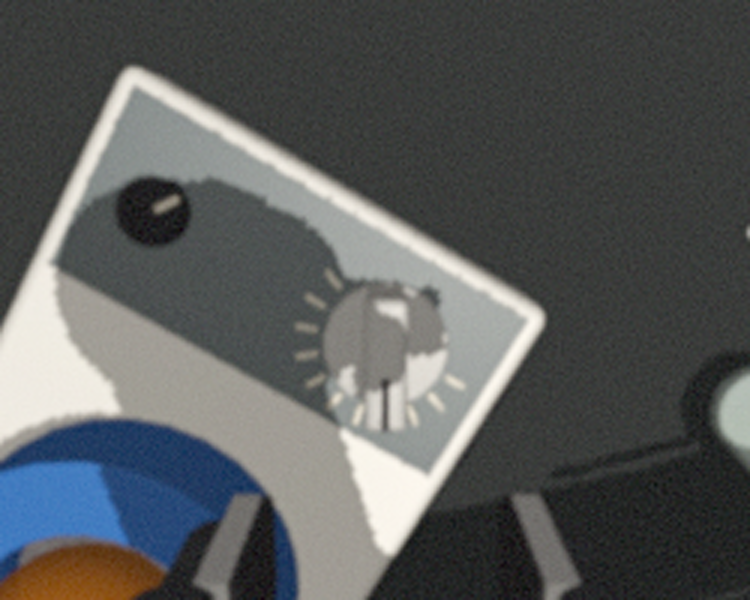

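The line end at (386,425) covers the fourth mark. Three marks (456,382), (434,402) and (411,416) show anticlockwise of it, so it is at the third click. Handing in.

```bash
python3 - <<'E'
from rig import ctrl
print(ctrl.hand_in())
E
```

```text
the job is handed in; nothing more can be done
None
```

The stirring knob on the flask mantle went anticlockwise to its stop, then back clockwise three clicks. I let go and handed the job in at about 9 s. Hand-in gives no verdict.

- **At the stop:** The wrist torque rose to 1.75 N m near the yaw where the image measurements put the stop. The gripper hid the pointer there, so the torque and the measured mantle yaw are the evidence for this step.
- **Final position:** The last wrist picture, taken before hand-in, puts the pointer at 111.3°, against a measured stop direction of about 171.5°. That makes it 60° clockwise, with exactly three deck marks visible on the stop side.
- **Robot clear:** The gripper was clear of everything, about 0.14 m above the knob, with under 1 N of force reading.
- **Left alone:** I never moved near the empty mantle's knob, and the fingers stayed above and well clear of the heat dial. I took no before-and-after measurement of either one.

No check failed. The side camera placed the knob about 2 to 3 mm off the top view, and the wrist camera agreed with the top view.

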